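Slide the bead bowl to its spot and stir the beads

TASK

Slide the steel bowl of metal beads across the jeweller's bench, past the things that stand between, onto the round rubber spot, pushing it only from outside (fingers off its liner and beads, never lifted). Then take the wooden stirrer from its stand, put its foot down on the far side of the bowl and stir the beads one full turn anticlockwise seen from above, and stand the stirrer upright on its stand again. Leave the bench block and the other things on the bench where they are.

Things in the scene. Friction and masses are not known exactly. Their poses are not given: they have to be found in the camera images.
- bowl: round straight-walled steel bowl, too wide to grip: outer radius 70 mm, 50 mm high; wall and liner together 8 mm thick, so the inside radius is 62 mm; inside, the floor is dished: 9 mm above the bench at the centre, rising evenly to 17 mm at the wall, so the beads gather in the middle; about 0.7 kg plus five beads. Origin: centre of its underside (0 on the bench); z up. Its yaw means nothing
- liner: grey plastic liner fixed inside the bowl, covering all its inside, floor and wall (inside radius 62 mm); moves with the bowl. Stirring in a circle of 20 to 25 mm radius leaves room for a bead between the foot and this wall; wider circles jam. Origin: centre of the bowl's underside
- spot: round dark rubber disc let in flush with the bench top (slides over without a step), radius 85 mm; origin: its centre, on the bench. Its x points away from the robot, its y to the robot's left (same as the world axes)
- stirrer: upright wooden stirrer like a short pestle, 117 mm tall, about 70 g: round foot of radius 15 mm with a flat underside of radius 12.5 mm (18 mm high, tapering to the shaft at 32 mm), shaft of radius 8.5 mm, square grip 24 x 24 mm from 65 mm to the top (sides along its x and y). Origin: centre of the underside of its foot; z up along the shaft
- stirrer_foot (a point): centre of the underside of the stirrer's foot
- stirrer_grip (a point): point on the stirrer's axis 94 mm above its foot, where to hold it
- stand: fixed round dark wooden stand, radius 35 mm, 20 mm high, on which the stirrer stands; origin: centre of its underside
- stand_top (a point): centre of the stand's top face, 20 mm above the bench
- bead0: one of five equal chunky round polished (slippery) metal beads, 22 mm across, 30 g, loose in the bowl; origin: its centre
- bead1: one of five equal chunky round polished (slippery) metal beads, 22 mm across, 30 g, loose in the bowl; origin: its centre
- bead2: one of five equal chunky round polished (slippery) metal beads, 22 mm across, 30 g, loose in the bowl; origin: its centre
- bead3: one of five equal chunky round polished (slippery) metal beads, 22 mm across, 30 g, loose in the bowl; origin: its centre
- bead4: one of five equal chunky round polished (slippery) metal beads, 22 mm across, 30 g, loose in the bowl; origin: its centre
- bench_block: bystander: plain square steel bench block 64 x 64 x 28 mm, 0.85 kg; between it and the stand lies a gap about 195 mm wide, the handy way for the bowl. Origin: centre of its underside
- jar: bystander: small closed glass jar, 56 mm across, 65 mm high; origin: centre of its underside
- bangle: bystander: cast metal bangle lying flat, 68 mm across, 22 mm high; origin: centre of its underside
- trefoil: bystander: casting of three joined 32 mm rounds, 66 mm across at most, 14 mm high; origin: centre of its underside
- sanding_block: bystander: cork sanding block 45 x 62 x 30 mm; origin: centre of its underside
- hammer: bystander: hammer lying on the bench, 240 mm long, along its own x; origin at the middle of its length, on its underside

How it is judged:
By the outcome, as a careful person would: the job done as asked, in the order asked, and still so for the second after the job is handed in, with the robot touching nothing.
It also fails if it takes over 72 s, if anything falls off the work surface, if the arm or the gripper's body presses on something with over 40 N, if the wrist force passes 120 N, or if a joint passes its speed limit or range.

ROBOT

A 6-joint arm with a two-finger parallel gripper is mounted at the origin on the work surface. World frame = base frame: x ahead of the robot, y to its left, z up, the work surface at z = 0. Lengths are in m, angles in degrees, forces in N, time in s.
With the tool pointing down it reaches from about 0.4 to 0.825 m from the base axis. Payload 7 kg.
Tool frame: the origin (TCP) lies on the centre line of the jaws, within the pads' length; the fingertips stand 22 mm ahead of it and the grasp point (between the pads) lies 3 mm ahead of it (ctrl.finger_overhang is the distance from the TCP to the fingertips, in m); z points along the fingers, y is the line along which they close (so a half turn about z gives the same grasp; the last joint's range is limited). The gripper opens to 88 mm and grips with 3 to 60 N. Pads are 19 mm wide; open, the fingers measure 130 mm over their backs; the gripper's body (78 mm by 193 mm) begins 47 mm behind the grasp point.
Start: joints at [-46.92, 20.546, 0.682, 0, -70.136, -16.507], TCP at [0.302, -0.604, 0.249] pointing down, gripper open.
Joint ranges: [-176.03, 176.03], [-82.01, 121.73], [-58.28, 71.71], [-173.87, 95.51], [-174.79, -0.11], [-173.66, 173.66]. Speed limits (degrees/s): [136.94, 136.94, 172.46, 180, 180, 180].

INTERFACE

Orientations are given as [roll, pitch, yaw] about the fixed x, y, z axes, in that order (R = Rz(yaw) Ry(pitch) Rx(roll)).
In Python, from plant import ctrl gives the robot as it stands. The module is installed in compiled form; this text tells all that it offers.
- The arm moves only by the shell command python3 -m creep 'ROWS'. ROWS is JSON, a list of rows, each an object with "grip": the closure, from 0 (fully open) to 1 (shut); "delta_pos": the shift along the tool's x, y, z scaled (see below), a list of three; "rotation": the turn, a rotation vector about the tool's x, y, z scaled (see below), a list of three. A call has 1 to 5 rows; each row is the pose to reach, as a shift and turn from the pose commanded when the call began, along the tool's axes at that moment; what a row does not reach only later rows make up. The controller multiplies each number of a shift by 10 cm and each number of a turn by pi/2 rad. A row lasts 1/10 s, in which the tool goes at most 50 mm and 8.59 degrees, less where a joint would pass 70% of its speed; a pose out of reach is approached as far as the arm can. A call with a number of a shift or a turn outside -1 to 1 is refused whole. A call with a gripper value outside its range is refused whole. The fingers move at their own pace and stop on an object; the grip force is fixed at half the most. Time passes only in rows, so rows that repeat a pose let the fingers close. It gives the time, the measured TCP pose, the force, the opening and the grip force at its end, in the units of the state.
- ctrl.get_obs(): the state, without advancing time (a new reading comes with each control period).
- ctrl.snapshot(name): name is "side" or "top"; returns a dict with "color" (420x560x3 uint8, red, green, blue), "intrinsics" (3x3 intrinsics, pixels), "distortion" ([k1, k2, p1, p2, k3] as OpenCV has them; the pictures are not rectified), "R" (3x3) and "t" (3): a world point X has camera coordinates R X + t. Camera axes: x right, y down, z forward; pixel columns grow to the right and rows downward; lengths in m; the calibration is good to about 2 mm. A picture is of the moment at which its call begins. There is no depth.
- ctrl.close_job(): hands the job in; it is judged then, once.
The state is a dict: "clock": time; "joint_pos": joint angles; "qvel": joint speeds; "tau": joint torques, N m; "tool_pos": TCP position; "orientation": TCP orientation; "force": force on the tool from outside, world axes, zero at the start; "moment": the same for the moment, N m; "opening": finger opening in m; "gripper_force": force on a finger pad.
Only numpy, scipy, OpenCV 4.12 (cv2) and the standard library are available. Lean on these libraries where they do the work, as an engineer would, in place of code of your own. Each camera call takes 0.05 s, during which the arm holds its last target. There are 200 camera calls.

## Working session

There is one attempt and no reset: what is moved stays moved. The work goes in short steps, Python scripts to look and compute and a shell command to move; the robot and the scene stay as the last step left them, time stands still between calls to the robot, and variables do not carry over. Pictures are saved under pics/ and viewed, at most 10 in all, crops included, and the job is handed in when it is done.

```bash
mkdir -p pics; cat > h.py <<'E'
import numpy as np, cv2
from plant import ctrl
def snap(n,f):
    s=ctrl.snapshot(n); cv2.imwrite('pics/'+f+'.png',cv2.cvtColor(s['color'],cv2.COLOR_RGB2BGR)); 
    np.savez('pics/'+f+'.npz',K=s['intrinsics'],d=s['distortion'],R=s['R'],t=s['t'],c=s['color']); return s
def ray(s,u,v):
    p=cv2.undistortPoints(np.array([[[u,v]]],float),np.array(s['K']),np.array(s['d'],float))[0,0]
    R=np.array(s['R']);return -R.T@s['t'], R.T@np.array([p[0],p[1],1])
def at(s,u,v,z):
    c,d=ray(s,u,v); return (c+d*(z-c[2])/d[2]).round(4)
def tri(s1,a,s2,b):
    c1,d1=ray(s1,*a);c2,d2=ray(s2,*b)
    k=np.linalg.lstsq(np.c_[d1,-d2],c2-c1,rcond=None)[0]
    p,q=c1+k[0]*d1,c2+k[1]*d2; return ((p+q)/2).round(4),np.linalg.norm(p-q).round(4)
def proj(s,X):
    return cv2.projectPoints(np.atleast_2d(np.array(X,float)),cv2.Rodrigues(s['R'])[0],np.array(s['t'],float),s['K'],np.array(s['d'],float))[0][:,0].round(1)
E
python3 -c "
from h import *
for n in ('side','top'):
    s=snap(n,n+'0'); print(-s['R'].T@s['t'], s['R'][2])
    i=cv2.imread(f'pics/{n}0.png'); cv2.imwrite(f'pics/{n}0b.png',cv2.resize(i,(800,600),interpolation=cv2.INTER_CUBIC))
print(ctrl.get_obs())"
```

```text
[ 0.14113511 -1.2669072   0.90591471] [ 0.2327096   0.83528522 -0.49814138]
[0.3816978  0.1294949  1.25802589] [ 0.11933707 -0.01031099 -0.99280025]
{'clock': 0.1, 'joint_pos': array([-4.69231096e+01,  2.05863154e+01,  6.36369531e-01, -1.84124535e-02,
       -7.01366842e+01, -1.65059744e+01]), 'qvel': array([ 0.07238261, -0.16188061,  0.1684139 ,  0.19198416, -0.04128592,
       -0.01086905]), 'tau': array([-1.54279973e-03, -5.84164238e+01,  2.93752491e+01,  7.01572761e+00,
        1.01433191e-02, -7.33658680e-05]), 'tool_pos': array([ 0.30170013, -0.60333544,  0.24770554]), 'orientation': array([ 1.79912022e+02, -8.01886756e-03, -1.53435347e+02]), 'force': array([ 0.5172121 ,  0.31622116, -0.53954133]), 'moment': array([ 0.01652249, -0.05096956,  0.01444567]), 'gripper_force': 0.0, 'opening': 0.08761889550738361}
```

View pics/top0b.png

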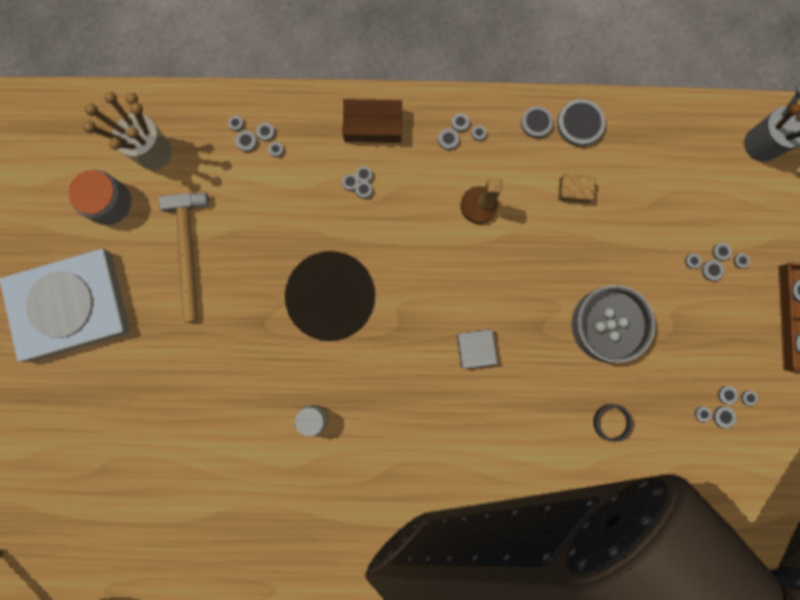

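View pics/side0b.png

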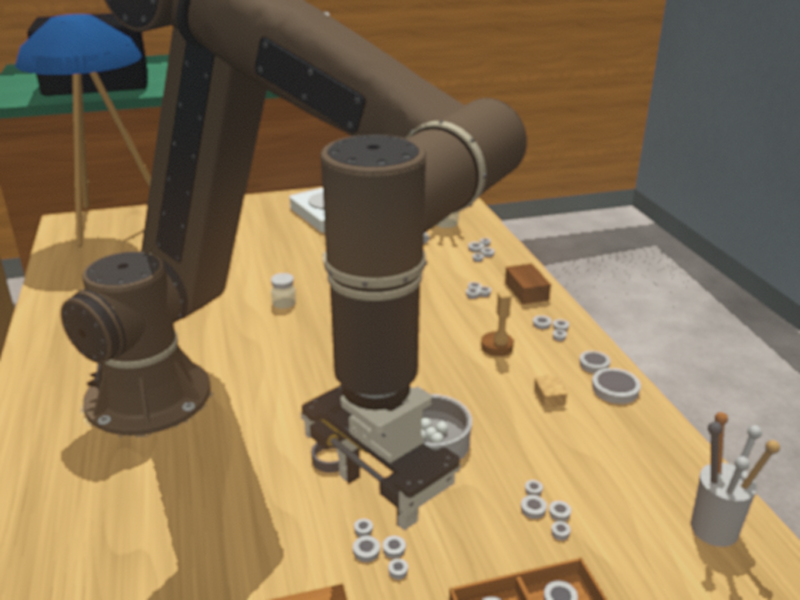

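The top view (800 px scale) shows the bowl at (615,324), spot (330,296), stand (480,205), stirrer grip top (494,187), block (478,349), jar top (310,421) and bangle (613,422). The side view shows the stirrer at (503,300–340) on the stand at (498,344).

```bash
python3 -c "
from h import *
T=np.load('pics/top0.npz');S=np.load('pics/side0.npz');k=.7
for n,u,v,z in [('spot',330,296,0),('bowlrim',615.5,324,.05),('stand',480,205,.02),('sttop',495,186,.137),('blk',478,349.5,.028),('jar',310,421,.065),('bangle',613,422,.022),('spotL',285,296,0),('spotR',376,296,0),('bowlL',574,324,.05),('bowlR',657,324,.05),('cork',578,188,.03),('hammerend',189,321,.02)]:
    print(n,at(T,u*k,v*k,z))
print('block corners',[at(T,u*k,v*k,.028)[:2] for u,v in [(457,333),(493,330),(498,365),(463,369)]])
print(tri(T,(495*k,186*k),S,(504*k,294*k)), tri(T,(480*k,205*k),S,(497*k,342*k)))
c=cv2.resize(T['c'][95:280,300:480,::-1],None,fx=4,fy=3.2,interpolation=2) if 0 else cv2.resize(T['c'][110:270,300:480,::-1],None,fx=3.6,fy=3.6,interpolation=2)
cv2.imwrite('pics/c1.png',c)
d=cv2.resize(S['c'][190:260,320:400,::-1],None,fx=8,fy=8,interpolation=2);cv2.imwrite('pics/c2.png',d)
"
```

```text
spot [0.5264 0.2528 0.    ]
bowlrim [ 0.4783 -0.2649  0.05  ]
stand [ 0.6997 -0.0242  0.02  ]
sttop [ 0.7033 -0.0352  0.137 ]
blk [ 0.4301 -0.0199  0.028 ]
jar [0.3007 0.2752 0.065 ]
bangle [ 0.3028 -0.266   0.022 ]
spotL [0.525  0.3365 0.    ]
spotR [0.5278 0.1672 0.    ]
bowlL [ 0.4772 -0.1896  0.05  ]
bowlR [ 0.4794 -0.3407  0.05  ]
cork [ 0.7335 -0.2067  0.03  ]
hammerend [0.4739 0.5074 0.02  ]
block corners [array([0.4594, 0.0183]), array([ 0.4658, -0.0471]), array([ 0.4027, -0.0561]), array([0.3947, 0.0071])]
(array([ 0.7039, -0.0354,  0.138 ]), np.float64(0.0019)) (array([ 0.7016, -0.0248,  0.0173]), np.float64(0.0024))
```

View pics/c1.png

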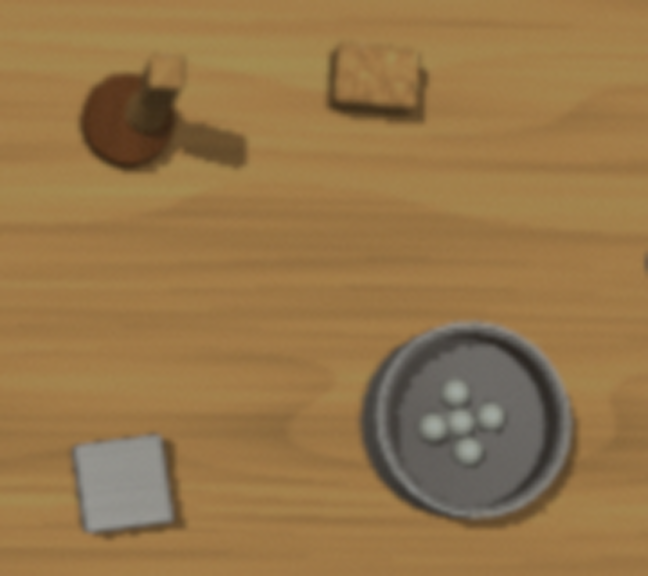

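View pics/c2.png

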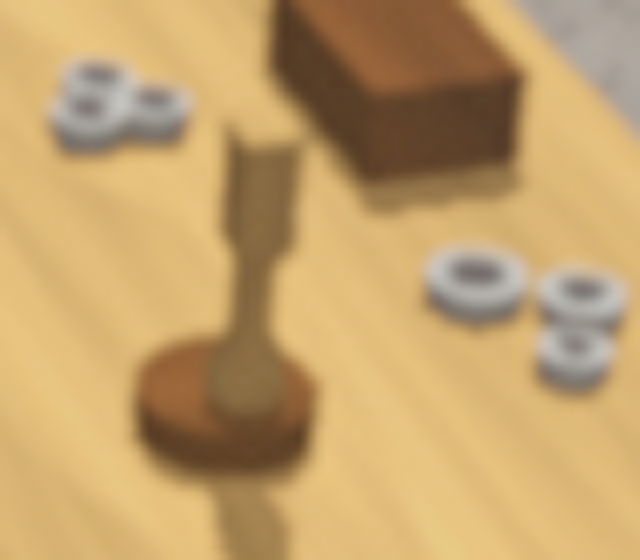

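The crops confirm the stirrer's grip top at (346.1,130) in full-frame pixels, the stand centre at (335.6,143.6) and the bowl rim at (431.7,226.7). The stirrer stands about 10 mm off the stand's centre. I'll push with both open fingers behind the bowl, so that it sits between them.

```bash
cat >> h.py <<'E'
def to(x,y,z,yaw,o=None):
    "units of shift and turn from pose o (x,y,z,yaw; default measured) to a tool-down pose"
    if o is None:
        b=ctrl.get_obs(); o=(*b['tool_pos'],b['orientation'][2])
    a=np.radians(o[3]); R=np.array([[np.cos(a),np.sin(a),0],[np.sin(a),-np.cos(a),0],[0,0,-1]])
    return (R.T@(np.array([x,y,z])-o[:3])*10).round(3), round(-((yaw-o[3]+180)%360-180)/90,3)
E
python3 -c "
from h import *
T=np.load('pics/top0.npz')
print(to(.430,-.340,.12,-122.5,(.302,-.604,.249,-153.43)))
q=[at(T,300+u/3.6,110+v/3.6,.137)[:2] for u,v in [(150,55),(186,58),(182,93),(146,88)]]
print(q,[np.degrees(np.arctan2(*(q[(i+1)%4]-q[i])[::-1])).round(1) for i in range(4)],np.mean(q,0))
print('stand',at(T,335.6,143.6,.02),'foot',at(T,341.5,142.5,.03))
"
```

```text
(array([-2.326,  1.789,  1.29 ]), -0.344)
[array([ 0.7154, -0.0235]), array([ 0.7138, -0.0479]), array([ 0.6894, -0.0451]), array([ 0.6924, -0.0207])] [np.float64(-93.8), np.float64(173.5), np.float64(83.0), np.float64(-6.9)] [ 0.70275 -0.0343 ]
stand [ 0.6994 -0.0231  0.02  ] foot [ 0.7002 -0.0376  0.03  ]
```

```bash

python3 -m creep '[{"grip":0,"delta_pos":[-0.4,0.3,0.1],"rotation":[0,0,0]},{"grip":0,"delta_pos":[-0.8,0.6,0.2],"rotation":[0,0,0]}]'
python3 -m creep '[{"grip":0,"delta_pos":[-0.4,0.3,0.1],"rotation":[0,0,0]},{"grip":0,"delta_pos":[-0.8,0.6,0.2],"rotation":[0,0,0]}]'
python3 -m creep '[{"grip":0,"delta_pos":[-0.36,0.3,0.2],"rotation":[0,0,-0.09]},{"grip":0,"delta_pos":[-0.726,0.589,0.4],"rotation":[0,0,-0.18]},{"grip":0,"delta_pos":[-0.726,0.589,0.6],"rotation":[0,0,-0.27]},{"grip":0,"delta_pos":[-0.726,0.589,0.89],"rotation":[0,0,-0.344]},{"grip":0,"delta_pos":[-0.726,0.589,0.89],"rotation":[0,0,-0.344]}]'
python3 -c "
from h import *
print(to(.430,-.340,.03,-122.5))
s=snap('top','top1'); i=cv2.resize(s['color'][:,:,::-1],(800,600)); cv2.imwrite('pics/top1b.png',i)"
```

```text
clock: 0.3
tool_pos: [0.3454, -0.5155, 0.2277]
orientation: [179.9, -0.0, -153.6]
force: [1.1, -0.2, -0.4]
opening: 0.0874
gripper_force: 0.0
clock: 0.5
tool_pos: [0.3898, -0.4266, 0.2087]
orientation: [180.0, -0.0, -153.5]
force: [1.5, -0.4, -0.6]
opening: 0.0875
gripper_force: 0.0
clock: 1.0
tool_pos: [0.4261, -0.3414, 0.1169]
orientation: [179.6, -0.0, -122.4]
force: [-0.6, 1.1, -0.3]
opening: 0.0873
gripper_force: 0.0
(array([-0.033, -0.025,  0.869]), np.float64(0.002))
```

View pics/top1b.png

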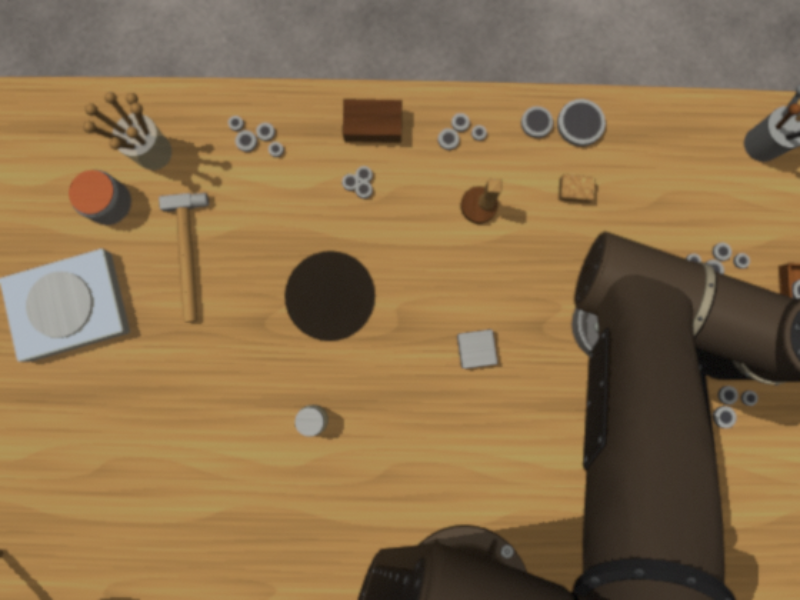

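The arm hides most of the bowl in this view, and its rim edge shows at (580,325), so nothing has moved. Next I lower the fingers, make contact and push gently.

```bash

python3 -m creep '[{"grip":0,"delta_pos":[-0.035,-0.02,0.4],"rotation":[0,0,0]},{"grip":0,"delta_pos":[-0.035,-0.02,0.7],"rotation":[0,0,0]},{"grip":0,"delta_pos":[-0.035,-0.02,0.87],"rotation":[0,0,0]},{"grip":0,"delta_pos":[-0.035,-0.02,0.87],"rotation":[0,0,0]}]'
python3 -m creep '[{"grip":0,"delta_pos":[-0.08,0,0],"rotation":[0,0,0]},{"grip":0,"delta_pos":[-0.16,0,0],"rotation":[0,0,0]},{"grip":0,"delta_pos":[-0.24,0,0],"rotation":[0,0,0]},{"grip":0,"delta_pos":[-0.34,0,0],"rotation":[0,0,0]},{"grip":0,"delta_pos":[-0.44,0,0],"rotation":[0,0,0]}]'
python3 -c "
from h import *
s=snap('side','side2'); i=cv2.resize(s['color'][150:360,120:400,::-1],(800,600)); cv2.imwrite('pics/side2b.png',i)"
```

```text
clock: 1.45
tool_pos: [0.4308, -0.3414, 0.0323]
orientation: [179.8, -0.0, -122.7]
force: [-0.8, 0.4, 0.1]
opening: 0.0875
gripper_force: 0.0
clock: 1.95
tool_pos: [0.4559, -0.3041, 0.0346]
orientation: [-179.9, -0.0, -122.4]
force: [-3.9, -5.6, 5.3]
opening: 0.0876
gripper_force: 3.8
```

View pics/side2b.png

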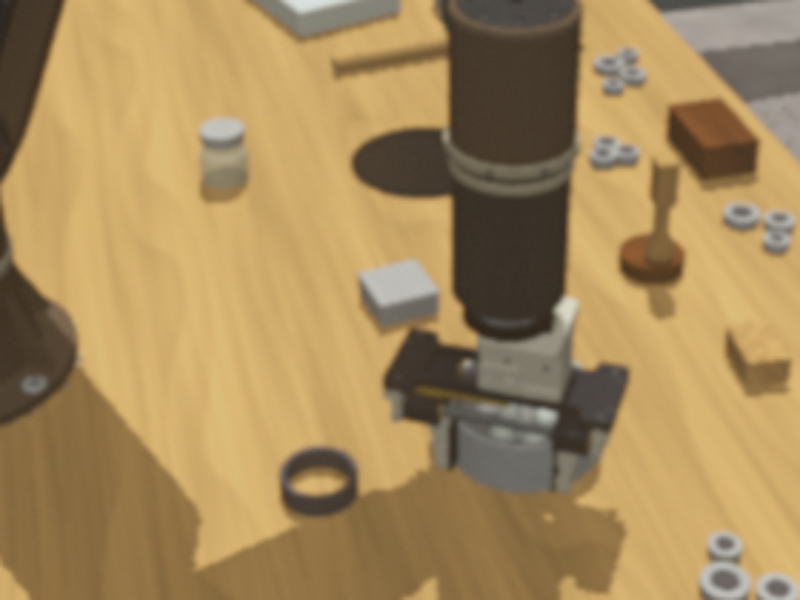

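The bowl sits between the two fingers at about (515,455) in the crop, clear of the bangle and block. I'll compute the rows for the whole push path.

```bash
cat > path.py <<'E'
from h import *
W=np.array([[.4903,-.250,57.5],[.544,-.166,57.5],[.567,-.10,90],[.567,.09,90],[.5264,.2528,104]])
def dense(ws,step):
    P=[ws[0]]
    for a,b in zip(ws,ws[1:]):
        n=max(1,round(np.hypot(*(b-a)[:2])/step)); P+=[a+(b-a)*i/n for i in range(1,n+1)]
    return np.array(P)
def rows(P,z=.033,d=.064):
    o=None
    Q=[(p[0]-d*np.cos(np.radians(p[2])),p[1]-d*np.sin(np.radians(p[2])),z,p[2]-180) for p in P]
    for i in range(0,len(Q)-1,5):
        print('call',[ (lambda r:(r[0].tolist(),float(r[1])))(to(*q,Q[i])) for q in Q[i+1:i+6]], 'end',np.round(Q[min(i+5,len(Q)-1)],3))
E
python3 -c "
from path import *
rows(dense(W[:4],.014))"
```

```text
call [([-0.142, -0.0, 0.0], -0.0), ([-0.285, -0.0, 0.0], -0.0), ([-0.427, -0.001, 0.0], -0.0), ([-0.57, -0.001, 0.0], -0.0), ([-0.712, -0.001, 0.0], -0.0)] end [ 4.940e-01 -2.440e-01  3.300e-02 -1.225e+02]
call [([-0.142, -0.0, 0.0], -0.0), ([-0.285, -0.0, 0.0], -0.0), ([-0.425, -0.041, 0.0], -0.072), ([-0.573, -0.08, 0.0], -0.144), ([-0.73, -0.118, 0.0], -0.217)] end [ 5.43e-01 -1.89e-01  3.30e-02 -1.03e+02]
call [([-0.143, -0.088, 0.0], -0.072), ([-0.294, -0.174, 0.0], -0.144), ([-0.427, -0.144, 0.0], -0.144), ([-0.559, -0.113, 0.0], -0.144), ([-0.691, -0.083, 0.0], -0.144)] end [ 5.67e-01 -1.23e-01  3.30e-02 -9.00e+01]
call [([-0.136, -0.0, 0.0], -0.0), ([-0.271, -0.0, 0.0], -0.0), ([-0.407, -0.0, 0.0], -0.0), ([-0.543, -0.0, 0.0], -0.0), ([-0.679, -0.0, 0.0], -0.0)] end [ 5.67e-01 -5.50e-02  3.30e-02 -9.00e+01]
call [([-0.136, -0.0, 0.0], -0.0), ([-0.271, -0.0, 0.0], -0.0), ([-0.407, -0.0, 0.0], -0.0), ([-0.543, -0.0, 0.0], -0.0), ([-0.679, -0.0, 0.0], -0.0)] end [ 5.67e-01  1.20e-02  3.30e-02 -9.00e+01]
call [([-0.136, -0.0, 0.0], -0.0)] end [ 5.67e-01  2.60e-02  3.30e-02 -9.00e+01]
```

```bash

python3 -m creep '[{"grip":0,"delta_pos":[-0.14,0,0],"rotation":[0,0,0]},{"grip":0,"delta_pos":[-0.28,0,0],"rotation":[0,0,0]},{"grip":0,"delta_pos":[-0.43,0,0],"rotation":[0,0,0]},{"grip":0,"delta_pos":[-0.57,0,0],"rotation":[0,0,0]},{"grip":0,"delta_pos":[-0.71,0,0],"rotation":[0,0,0]}]'
python3 -m creep '[{"grip":0,"delta_pos":[-0.14,0,0],"rotation":[0,0,0]},{"grip":0,"delta_pos":[-0.285,0,0],"rotation":[0,0,0]},{"grip":0,"delta_pos":[-0.425,-0.04,0],"rotation":[0,0,-0.072]},{"grip":0,"delta_pos":[-0.573,-0.08,0],"rotation":[0,0,-0.144]},{"grip":0,"delta_pos":[-0.73,-0.118,0],"rotation":[0,0,-0.217]}]'
python3 -m creep '[{"grip":0,"delta_pos":[-0.143,-0.088,0],"rotation":[0,0,-0.072]},{"grip":0,"delta_pos":[-0.294,-0.174,0],"rotation":[0,0,-0.144]},{"grip":0,"delta_pos":[-0.36,-0.158,0],"rotation":[0,0,-0.144]},{"grip":0,"delta_pos":[-0.42,-0.144,0],"rotation":[0,0,-0.144]},{"grip":0,"delta_pos":[-0.42,-0.144,0],"rotation":[0,0,-0.144]}]'
python3 -c "
from h import *
s=snap('side','side3'); i=cv2.resize(s['color'][130:300,180:420,::-1],(800,567)); cv2.imwrite('pics/side3b.png',i)"
```

```text
clock: 2.5
tool_pos: [0.4936, -0.244, 0.0343]
orientation: [-180.0, -0.0, -122.5]
force: [-3.8, -6.4, 5.4]
opening: 0.0881
gripper_force: 4.8
clock: 3.0
tool_pos: [0.543, -0.1887, 0.0341]
orientation: [-180.0, -0.0, -102.7]
force: [-2.2, -4.7, 1.8]
opening: 0.0876
gripper_force: 2.7
clock: 3.5
tool_pos: [0.5665, -0.1504, 0.0339]
orientation: [-179.9, 0.0, -90.1]
force: [1.2, -0.1, 0.1]
opening: 0.0878
gripper_force: 0.6
```

View pics/side3b.png

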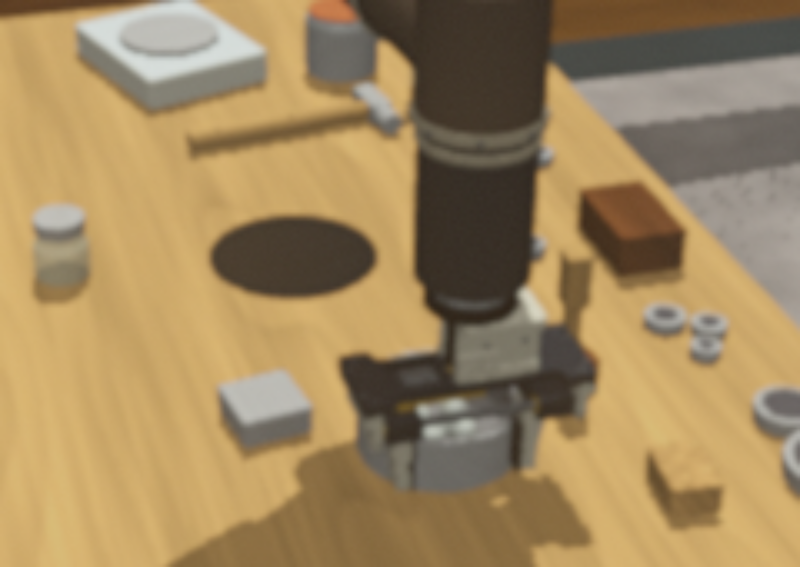

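The bowl is still between the fingers, centred near (450,440) in the crop and heading for the gap. The block at (267,410) is untouched. I push on through the gap.

```bash

python3 -m creep '[{"grip":0,"delta_pos":[-0.06,0,0],"rotation":[0,0,0]},{"grip":0,"delta_pos":[-0.14,0,0],"rotation":[0,0,0]},{"grip":0,"delta_pos":[-0.26,0,0],"rotation":[0,0,0]},{"grip":0,"delta_pos":[-0.4,0,0],"rotation":[0,0,0]},{"grip":0,"delta_pos":[-0.54,0,0],"rotation":[0,0,0]}]'
python3 -m creep '[{"grip":0,"delta_pos":[-0.14,0,0],"rotation":[0,0,0]},{"grip":0,"delta_pos":[-0.28,0,0],"rotation":[0,0,0]},{"grip":0,"delta_pos":[-0.42,0,0],"rotation":[0,0,0]},{"grip":0,"delta_pos":[-0.56,0,0],"rotation":[0,0,0]},{"grip":0,"delta_pos":[-0.7,0,0],"rotation":[0,0,0]}]'
python3 -m creep '[{"grip":0,"delta_pos":[-0.14,0,0],"rotation":[0,0,0]},{"grip":0,"delta_pos":[-0.28,0,0],"rotation":[0,0,0]},{"grip":0,"delta_pos":[-0.4,0,0],"rotation":[0,0,0]},{"grip":0,"delta_pos":[-0.48,0,0],"rotation":[0,0,0]},{"grip":0,"delta_pos":[-0.52,0,0],"rotation":[0,0,0]}]'
python3 -c "
from h import *
s=snap('side','side4'); t=snap('top','top4')
a=cv2.resize(s['color'][70:270,150:400,::-1],(500,400)); b=cv2.resize(t['color'][150:300,150:400,::-1],(500,300))
cv2.imwrite('pics/m4.png',np.vstack([a,b])[:600])
from path import *
o=ctrl.get_obs()['tool_pos']
B=np.array([o[0],o[1]+.064,90]);print(B); rows(dense(np.array([B,[.5264,.2528,104]]),.013))"
```

```text
clock: 4.05
tool_pos: [0.5655, -0.0977, 0.0336]
orientation: [180.0, -0.0, -90.1]
force: [0.2, -5.4, 2.9]
opening: 0.0875
gripper_force: 3.1
clock: 4.55
tool_pos: [0.5653, -0.0277, 0.0336]
orientation: [179.9, -0.0, -90.1]
force: [-0.8, -6.5, 3.4]
opening: 0.0877
gripper_force: 3.4
clock: 5.05
tool_pos: [0.5653, 0.0245, 0.0335]
orientation: [179.9, -0.0, -90.0]
force: [0.2, -7.2, 4.9]
opening: 0.0877
gripper_force: 3.8
[5.65409757e-01 8.87387458e-02 9.00000000e+01]
call [([-0.126, 0.018, 0.0], -0.012), ([-0.253, 0.036, 0.0], -0.024), ([-0.38, 0.054, 0.0], -0.036), ([-0.507, 0.072, 0.0], -0.048), ([-0.634, 0.09, 0.0], -0.06)] end [ 5.5600e-01  8.8000e-02  3.3000e-02 -8.4615e+01]
call [([-0.129, 0.006, 0.0], -0.012), ([-0.257, 0.012, 0.0], -0.024), ([-0.386, 0.018, 0.0], -0.036), ([-0.516, 0.024, 0.0], -0.048), ([-0.645, 0.03, 0.0], -0.06)] end [ 5.4700e-01  1.5200e-01  3.3000e-02 -7.9231e+01]
call [([-0.13, -0.006, 0.0], -0.012), ([-0.26, -0.012, 0.0], -0.024), ([-0.39, -0.018, 0.0], -0.036)] end [ 5.42e-01  1.91e-01  3.30e-02 -7.60e+01]
```

View pics/m4.png

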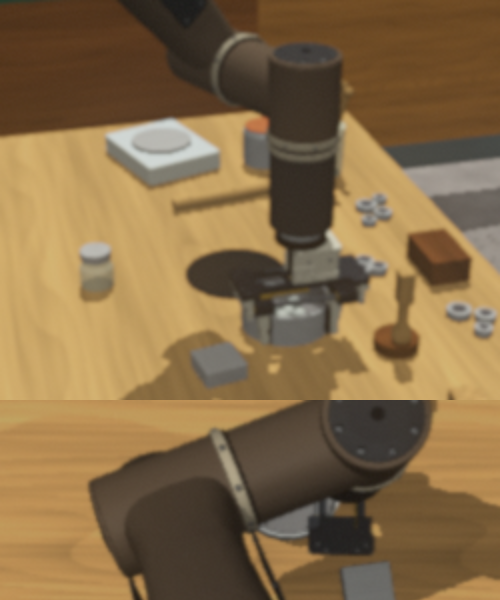

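The bowl is past the gap, at (285,315) in the upper half of the picture, and the block and stirrer are undisturbed. Next is the last leg onto the spot.

```bash

python3 -m creep '[{"grip":0,"delta_pos":[-0.08,0.012,0],"rotation":[0,0,-0.008]},{"grip":0,"delta_pos":[-0.19,0.027,0],"rotation":[0,0,-0.018]},{"grip":0,"delta_pos":[-0.32,0.046,0],"rotation":[0,0,-0.03]},{"grip":0,"delta_pos":[-0.46,0.066,0],"rotation":[0,0,-0.044]},{"grip":0,"delta_pos":[-0.63,0.09,0],"rotation":[0,0,-0.06]}]'
python3 -m creep '[{"grip":0,"delta_pos":[-0.13,0.006,0],"rotation":[0,0,-0.012]},{"grip":0,"delta_pos":[-0.26,0.012,0],"rotation":[0,0,-0.024]},{"grip":0,"delta_pos":[-0.39,0.018,0],"rotation":[0,0,-0.036]},{"grip":0,"delta_pos":[-0.515,0.024,0],"rotation":[0,0,-0.048]},{"grip":0,"delta_pos":[-0.645,0.03,0],"rotation":[0,0,-0.06]}]'
python3 -m creep '[{"grip":0,"delta_pos":[-0.12,-0.006,0],"rotation":[0,0,-0.012]},{"grip":0,"delta_pos":[-0.22,-0.01,0],"rotation":[0,0,-0.024]},{"grip":0,"delta_pos":[-0.3,-0.014,0],"rotation":[0,0,-0.036]},{"grip":0,"delta_pos":[-0.36,-0.017,0],"rotation":[0,0,-0.036]},{"grip":0,"delta_pos":[-0.38,-0.018,0],"rotation":[0,0,-0.036]}]'
python3 -c "
from h import *
s=snap('side','side5')
o=ctrl.get_obs();print(o['tool_pos'],o['orientation'])
a=cv2.resize(s['color'][90:190,210:340,::-1],(780,600),interpolation=2); 
cv2.imwrite('pics/s5.png',a)"
```

```text
clock: 5.65
tool_pos: [0.5567, 0.0872, 0.0333]
orientation: [180.0, -0.0, -84.6]
force: [1.1, -5.7, 2.1]
opening: 0.0876
gripper_force: 3.3
clock: 6.15
tool_pos: [0.5475, 0.1514, 0.0333]
orientation: [180.0, -0.0, -79.2]
force: [2.1, -6.4, 2.8]
opening: 0.0876
gripper_force: 3.4
clock: 6.65
tool_pos: [0.542, 0.1892, 0.0332]
orientation: [179.9, -0.0, -75.9]
force: [1.2, -5.6, 4.3]
opening: 0.0875
gripper_force: 3.8
[0.54207099 0.18928732 0.03320508] [ 1.79945904e+02 -2.26860140e-02 -7.59481622e+01]
```

View pics/s5.png

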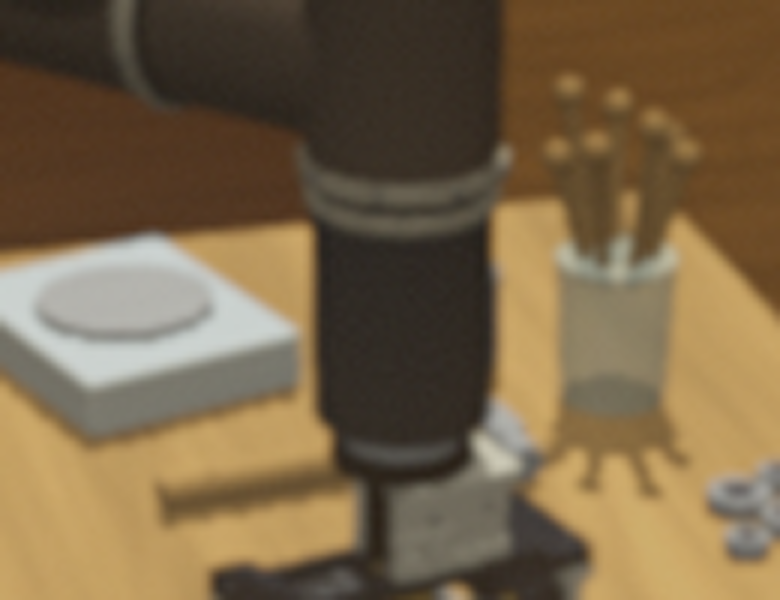

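The crop was aimed a little too high and does not show the bowl; I'll use image code from here. I back the fingers off, lift, and measure the bowl and spot from above.

```bash

python3 -m creep '[{"grip":0,"delta_pos":[0.2,0,0],"rotation":[0,0,0]},{"grip":0,"delta_pos":[0.6,0,0],"rotation":[0,0,0]},{"grip":0,"delta_pos":[0.6,0,-0.4],"rotation":[0,0,0]},{"grip":0,"delta_pos":[0.6,0,-0.9],"rotation":[0,0,0]},{"grip":0,"delta_pos":[0.6,0,-1],"rotation":[0,0,0]}]'
python3 -m creep '[{"grip":0,"delta_pos":[0.3,0,-0.4],"rotation":[0,0,0]},{"grip":0,"delta_pos":[0.7,0,-0.8],"rotation":[0,0,0]},{"grip":0,"delta_pos":[0.7,0,-0.9],"rotation":[0,0,0]}]'
python3 -c "
from h import *
print(to(.703,-.0345,.2,-96))"
```

```text
clock: 7.2
tool_pos: [0.5599, 0.1324, 0.1387]
orientation: [-179.5, 0.1, -75.9]
force: [0.7, 0.8, 0.1]
opening: 0.0873
gripper_force: 0.0
clock: 7.5
tool_pos: [0.5759, 0.0618, 0.227]
orientation: [-179.7, 0.0, -76.0]
force: [0.1, 1.8, 0.0]
opening: 0.0878
gripper_force: 0.0
(array([ 1.242, -1.001,  0.27 ]), np.float64(0.222))
```

```bash

python3 -m creep '[{"grip":0,"delta_pos":[0.3,-0.3,0],"rotation":[0,0,0]},{"grip":0,"delta_pos":[0.6,-0.5,0],"rotation":[0,0,0]}]'
python3 -m creep '[{"grip":0,"delta_pos":[0.3,-0.3,0],"rotation":[0,0,0.08]},{"grip":0,"delta_pos":[0.642,-0.5,0.2],"rotation":[0,0,0.16]},{"grip":0,"delta_pos":[0.642,-0.5,0.27],"rotation":[0,0,0.222]},{"grip":0,"delta_pos":[0.642,-0.5,0.27],"rotation":[0,0,0.222]}]'
python3 -c "
from h import *
print(ctrl.get_obs()['tool_pos'],to(.703,-.0345,.117,-96))
t=snap('top','top6')
i=t['color'];c=i[150:280,160:320,::-1];d=i[300:340,200:320]*0
g=cv2.cvtColor(np.ascontiguousarray(i),cv2.COLOR_RGB2HSV)
# low saturation pixels = steel, near the spot
m=((g[:,:,1]<70)&(g[:,:,2]>60)).astype('uint8'); m[:160]=0;m[270:]=0;m[:,:170]=0;m[:,300:]=0
n,l,st,ce=cv2.connectedComponentsWithStats(m);print([ (st[k].tolist(),ce[k].round(1).tolist()) for k in range(1,n) if st[k][4]>8])
cv2.imwrite('pics/m6.png',cv2.resize(c,(800,600)))
s=snap('side','side6'); np.save('pics/x.npy',0)
cv2.imwrite('pics/m6.png',np.hstack([cv2.resize(c,(400,325),interpolation=2),cv2.resize(s['color'][140:270,210:370,::-1],(400,325),interpolation=2)]))
"
```

```text
clock: 7.7
tool_pos: [0.6389, 0.0176, 0.2246]
orientation: [-179.8, 0.1, -75.9]
force: [0.2, -0.8, -0.1]
opening: 0.0879
gripper_force: 0.0
clock: 8.1
tool_pos: [0.7008, -0.0335, 0.1933]
orientation: [179.8, 0.0, -96.1]
force: [0.2, 0.1, -0.0]
opening: 0.0878
gripper_force: 0.0
[ 0.700821   -0.03350935  0.19331393] (array([ 0.008, -0.023,  0.763]), np.float64(-0.001))
[([202, 177, 57, 57, 2539], [229.6, 205.4]), ([257, 226, 3, 6, 10], [257.9, 228.7])]
```

View pics/m6.png

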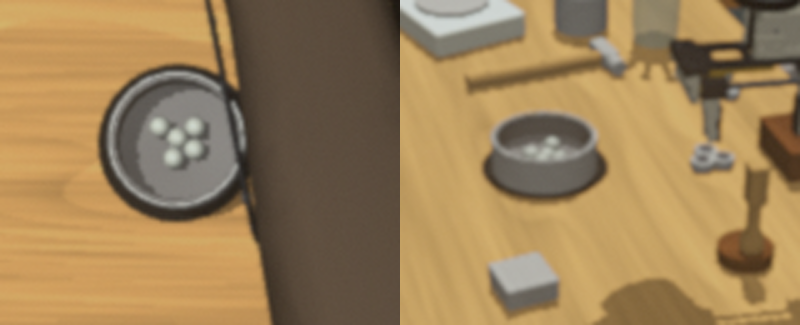

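The bowl sits on the spot with a dark margin showing all round, centred at about (230,205) in full-frame pixels. All five beads are inside. Block and stirrer are undisturbed.

```bash

python3 -c "
from h import *
T=np.load('pics/top6.npz');S=np.load('pics/side6.npz')
print('bowl',at(T,230.2,205.2,.05), at(T,229.6,205.4,.05))
print('beads',[at(T,160+u*.4,150+v*.4,.02)[:2] for u,v in [(158,127),(194,127),(176,137),(194,149),(173,157)]])
print('side bowl rim',at(S,210+(144)*.4,140+140*.4,.05), at(S,210+(92)*.4,140+140*.4,.05),at(S,210+(196)*.4,140+140*.4,.05))"
python3 -m creep '[{"grip":0,"delta_pos":[0.008,-0.023,0.3],"rotation":[0,0,0]},{"grip":0,"delta_pos":[0.008,-0.023,0.6],"rotation":[0,0,0]},{"grip":0,"delta_pos":[0.008,-0.023,0.76],"rotation":[0,0,0]},{"grip":0,"delta_pos":[0.008,-0.023,0.76],"rotation":[0,0,0]},{"grip":0.4,"delta_pos":[0.008,-0.023,0.76],"rotation":[0,0,0]}]'
python3 -m creep '[{"grip":0.5,"delta_pos":[0,0,0],"rotation":[0,0,0]},{"grip":0.7,"delta_pos":[0,0,0],"rotation":[0,0,0]},{"grip":0.9,"delta_pos":[0,0,0],"rotation":[0,0,0]},{"grip":1,"delta_pos":[0,0,0],"rotation":[0,0,0]},{"grip":1,"delta_pos":[0,0,0],"rotation":[0,0,0]}]'
python3 -m creep '[{"grip":1,"delta_pos":[0,0,0],"rotation":[0,0,0]},{"grip":1,"delta_pos":[0,0,0],"rotation":[0,0,0]},{"grip":1,"delta_pos":[0,0,0],"rotation":[0,0,0]}]'
```

```text
bowl [0.5257 0.25   0.05  ] [0.5252 0.2516 0.05  ]
beads [array([0.5406, 0.2717]), array([0.5412, 0.234 ]), array([0.5304, 0.2525]), array([0.518 , 0.2334]), array([0.5093, 0.2551])]
side bowl rim [0.525  0.2392 0.05  ] [0.4594 0.257  0.05  ] [0.5907 0.2213 0.05  ]
clock: 8.7
tool_pos: [0.704, -0.0332, 0.1219]
orientation: [-179.9, 0.0, -95.8]
force: [-0.1, 0.1, 0.7]
opening: 0.084
gripper_force: 0.0
clock: 9.2
tool_pos: [0.7035, -0.034, 0.1205]
orientation: [-180.0, 0.0, -95.9]
force: [0.2, -0.3, 0.5]
opening: 0.0449
gripper_force: 0.0
clock: 9.5
tool_pos: [0.7035, -0.034, 0.1203]
orientation: [180.0, -0.0, -95.9]
force: [0.3, -0.8, 0.6]
opening: 0.024
gripper_force: 30.0
```

```bash

python3 -m creep '[{"grip":1,"delta_pos":[0,0,-0.15],"rotation":[0,0,0]},{"grip":1,"delta_pos":[0,0,-0.4],"rotation":[0,0,0]},{"grip":1,"delta_pos":[0,0,-0.7],"rotation":[0,0,0]},{"grip":1,"delta_pos":[0,0,-0.9],"rotation":[0,0,0]},{"grip":1,"delta_pos":[0,0,-0.9],"rotation":[0,0,0]}]'
python3 -c "
from h import *
T=np.load('pics/top6.npz')
print(at(T,202,205.3,.05),at(T,259,205.3,.05),at(T,230.5,177,.05),at(T,230.5,233.5,.05))
print(to(.5645,.251,.21,-95.9))"
```

```text
clock: 10.0
tool_pos: [0.7054, -0.034, 0.2157]
orientation: [-179.6, 0.1, -95.9]
force: [0.1, -0.5, 0.1]
opening: 0.0235
gripper_force: 30.0
[0.5243 0.3221 0.05  ] [0.5267 0.1765 0.05  ] [0.5988 0.2513 0.05  ] [0.4535 0.2473 0.05  ]
(array([-2.69 ,  1.694,  0.057]), np.float64(0.0))
```

```bash

python3 -m creep '[{"grip":1,"delta_pos":[-0.2,0.12,0],"rotation":[0,0,0]},{"grip":1,"delta_pos":[-0.5,0.3,0],"rotation":[0,0,0]},{"grip":1,"delta_pos":[-0.9,0.565,0],"rotation":[0,0,0]}]'
python3 -m creep '[{"grip":1,"delta_pos":[-0.4,0.26,0],"rotation":[0,0,0]},{"grip":1,"delta_pos":[-0.9,0.565,0],"rotation":[0,0,0]}]'
python3 -m creep '[{"grip":1,"delta_pos":[-0.4,0.26,0],"rotation":[0,0,0]},{"grip":1,"delta_pos":[-0.7,0.45,0],"rotation":[0,0,0]},{"grip":1,"delta_pos":[-0.88,0.565,0],"rotation":[0,0,0]},{"grip":1,"delta_pos":[-0.88,0.565,0],"rotation":[0,0,0]},{"grip":1,"delta_pos":[-0.88,0.565,0],"rotation":[0,0,0]}]'
python3 -c "
from h import *
print(to(.564,.250,.1163,-95.9))
s=snap('side','side7');t=snap('top','top7')
# tight check: stirrer foot and bowl rim predicted pixels in the side view
o=ctrl.get_obs()['tool_pos']; print(proj(s and dict(R=s['R'],t=s['t'],K=s['intrinsics'],d=s['distortion']),[o-[0,0,.1003],[.526,.2495,.05]]))"
```

```text
clock: 10.3
tool_pos: [0.6563, 0.0611, 0.2101]
orientation: [180.0, -0.0, -96.1]
force: [0.8, 1.5, -1.4]
opening: 0.0237
gripper_force: 30.0
clock: 10.5
tool_pos: [0.6122, 0.15, 0.2106]
orientation: [180.0, -0.0, -96.0]
force: [-0.2, 0.9, -1.0]
opening: 0.0236
gripper_force: 30.0
clock: 11.0
tool_pos: [0.5659, 0.2427, 0.2106]
orientation: [180.0, -0.0, -95.8]
force: [0.2, 0.4, -0.9]
opening: 0.0237
gripper_force: 30.0
(array([-0.071,  0.027,  0.943]), np.float64(0.001))
[[279.7 177.8]
 [267.1 194.5]]
```

```bash

python3 -m creep '[{"grip":1,"delta_pos":[-0.086,0.015,0],"rotation":[0,0,0]},{"grip":1,"delta_pos":[-0.086,0.015,0.2],"rotation":[0,0,0]},{"grip":1,"delta_pos":[-0.086,0.015,0.5],"rotation":[0,0,0]},{"grip":1,"delta_pos":[-0.086,0.015,0.75],"rotation":[0,0,0]},{"grip":1,"delta_pos":[-0.086,0.015,0.85],"rotation":[0,0,0]}]'
python3 -m creep '[{"grip":1,"delta_pos":[0,0,0],"rotation":[0,0,0]},{"grip":1,"delta_pos":[0,0,0.03],"rotation":[0,0,0]},{"grip":1,"delta_pos":[0,0,0.06],"rotation":[0,0,0]},{"grip":1,"delta_pos":[0,0,0.08],"rotation":[0,0,0]},{"grip":1,"delta_pos":[0,0,0.08],"rotation":[0,0,0]}]'
```

```text
clock: 11.6
tool_pos: [0.5647, 0.2499, 0.1227]
orientation: [179.8, -0.1, -96.0]
force: [-0.6, -1.1, -1.2]
opening: 0.0236
gripper_force: 30.0
clock: 12.1
tool_pos: [0.5657, 0.2511, 0.1177]
orientation: [-180.0, 0.0, -95.9]
force: [-0.3, -1.0, -0.6]
opening: 0.0239
gripper_force: 30.0
```

```bash

python3 -m creep '[{"grip":1,"delta_pos":[0,0,0.005],"rotation":[0,0,0]},{"grip":1,"delta_pos":[0,0,0.01],"rotation":[0,0,0]},{"grip":1,"delta_pos":[0,0,0.015],"rotation":[0,0,0]},{"grip":1,"delta_pos":[0,0,0.015],"rotation":[0,0,0]}]'
python3 -c "
from h import *
o=ctrl.get_obs()['tool_pos'];c=np.array([.526,.2497]);r=.022;z=.1145
print(o,'in',to(c[0]+r,c[1],z,-95.9))
P=[(c[0]+r*np.cos(np.radians(a)),c[1]+r*np.sin(np.radians(a)),z,-95.9) for a in range(0,376,15)]
for k in range(5): print([to(*P[5*k+j],P[5*k])[0][:2].round(2).tolist() for j in range(1,6)])"
```

```text
clock: 12.5
tool_pos: [0.5656, 0.251, 0.1158]
orientation: [180.0, -0.0, -95.9]
force: [0.2, 0.5, -1.0]
opening: 0.0239
gripper_force: 30.0
[0.56557017 0.25104193 0.11580836] in (array([0.031, 0.173, 0.013]), np.float64(-0.0))
[[-0.06, 0.01], [-0.11, 0.04], [-0.15, 0.08], [-0.18, 0.13], [-0.2, 0.18]]
[[-0.0, 0.06], [0.01, 0.11], [0.04, 0.16], [0.08, 0.21], [0.13, 0.24]]
[[0.06, 0.02], [0.11, 0.02], [0.17, 0.0], [0.22, -0.02], [0.26, -0.06]]
[[0.03, -0.05], [0.05, -0.1], [0.05, -0.16], [0.04, -0.22], [0.01, -0.27]]
[[-0.04, -0.04], [-0.09, -0.07], [-0.14, -0.09], [-0.2, -0.09], [-0.26, -0.08]]
```

```bash

python3 -m creep '[{"grip":1,"delta_pos":[0.005,0.03,0],"rotation":[0,0,0]},{"grip":1,"delta_pos":[0.01,0.06,0.005],"rotation":[0,0,0]},{"grip":1,"delta_pos":[0.017,0.1,0.01],"rotation":[0,0,0]},{"grip":1,"delta_pos":[0.024,0.14,0.014],"rotation":[0,0,0]},{"grip":1,"delta_pos":[0.03,0.173,0.017],"rotation":[0,0,0]}]'
python3 -m creep '[{"grip":1,"delta_pos":[-0.06,0.01,0],"rotation":[0,0,0]},{"grip":1,"delta_pos":[-0.11,0.04,0],"rotation":[0,0,0]},{"grip":1,"delta_pos":[-0.15,0.08,0],"rotation":[0,0,0]},{"grip":1,"delta_pos":[-0.18,0.13,0],"rotation":[0,0,0]},{"grip":1,"delta_pos":[-0.2,0.18,0],"rotation":[0,0,0]}]'
python3 -c "
from h import *
s=snap('side','side8');t=snap('top','top8');print(ctrl.get_obs()['tool_pos'])
S=dict(R=s['R'],t=s['t'],K=s['intrinsics'],d=s['distortion'])
# bowl shift in the side view: best match of the outer wall patch against side6
a=np.load('pics/side6.npz')['c'];p=cv2.cvtColor(a[198:222,243:290],cv2.COLOR_RGB2GRAY);g=cv2.cvtColor(np.ascontiguousarray(s['color'][180:240,220:310]),cv2.COLOR_RGB2GRAY)
r=cv2.matchTemplate(g,p,cv2.TM_CCOEFF_NORMED);print(cv2.minMaxLoc(r),'ref (23,18)')"
```

```text
clock: 13.0
tool_pos: [0.5477, 0.2498, 0.1142]
orientation: [-180.0, 0.0, -95.9]
force: [-0.9, 0.2, -0.9]
opening: 0.0241
gripper_force: 30.0
clock: 13.5
tool_pos: [0.5318, 0.2721, 0.1141]
orientation: [180.0, -0.0, -95.9]
force: [0.6, 0.5, -1.4]
opening: 0.0238
gripper_force: 30.0
[0.53147457 0.2719069  0.11411025]
(-0.35643839836120605, 0.8268818259239197, (24, 8), (23, 18)) ref (23,18)
```

The bowl hasn't moved, so I continue the turn.

```bash

python3 -m creep '[{"grip":1,"delta_pos":[0,0.06,0],"rotation":[0,0,0]},{"grip":1,"delta_pos":[0.01,0.11,0],"rotation":[0,0,0]},{"grip":1,"delta_pos":[0.04,0.16,0],"rotation":[0,0,0]},{"grip":1,"delta_pos":[0.08,0.21,0],"rotation":[0,0,0]},{"grip":1,"delta_pos":[0.13,0.24,0],"rotation":[0,0,0]}]'
python3 -m creep '[{"grip":1,"delta_pos":[0.06,0.02,0],"rotation":[0,0,0]},{"grip":1,"delta_pos":[0.11,0.02,0],"rotation":[0,0,0]},{"grip":1,"delta_pos":[0.17,0,0],"rotation":[0,0,0]},{"grip":1,"delta_pos":[0.22,-0.02,0],"rotation":[0,0,0]},{"grip":1,"delta_pos":[0.26,-0.06,0],"rotation":[0,0,0]}]'
python3 -m creep '[{"grip":1,"delta_pos":[0.03,-0.05,0],"rotation":[0,0,0]},{"grip":1,"delta_pos":[0.05,-0.1,0],"rotation":[0,0,0]},{"grip":1,"delta_pos":[0.05,-0.16,0],"rotation":[0,0,0]},{"grip":1,"delta_pos":[0.04,-0.22,0],"rotation":[0,0,0]},{"grip":1,"delta_pos":[0.01,-0.27,0],"rotation":[0,0,0]}]'
python3 -m creep '[{"grip":1,"delta_pos":[-0.04,-0.04,0],"rotation":[0,0,0]},{"grip":1,"delta_pos":[-0.09,-0.07,0],"rotation":[0,0,0]},{"grip":1,"delta_pos":[-0.14,-0.09,0],"rotation":[0,0,0]},{"grip":1,"delta_pos":[-0.2,-0.09,0],"rotation":[0,0,0]},{"grip":1,"delta_pos":[-0.26,-0.08,0],"rotation":[0,0,0]}]'
python3 -m creep '[{"grip":1,"delta_pos":[-0.04,0.03,0],"rotation":[0,0,0]},{"grip":1,"delta_pos":[-0.06,0.05,0],"rotation":[0,0,0]},{"grip":1,"delta_pos":[-0.06,0.05,0],"rotation":[0,0,0]}]'
```

```text
clock: 14.1
tool_pos: [0.5064, 0.2607, 0.1142]
orientation: [180.0, -0.0, -95.9]
force: [0.1, 0.4, -1.2]
opening: 0.0238
gripper_force: 30.0
clock: 14.6
tool_pos: [0.5105, 0.234, 0.1141]
orientation: [180.0, -0.0, -95.9]
force: [0.9, 0.1, -0.5]
opening: 0.0238
gripper_force: 30.0
clock: 15.1
tool_pos: [0.5377, 0.2309, 0.1141]
orientation: [180.0, -0.0, -95.9]
force: [0.4, 0.1, -0.4]
opening: 0.0237
gripper_force: 30.0
clock: 15.6
tool_pos: [0.5478, 0.2565, 0.1141]
orientation: [-180.0, -0.0, -95.9]
force: [0.0, 0.2, -0.7]
opening: 0.024
gripper_force: 30.0
clock: 15.9
tool_pos: [0.5429, 0.2628, 0.1142]
orientation: [180.0, -0.0, -95.9]
force: [0.4, 0.2, -1.3]
opening: 0.024
gripper_force: 30.0
```

```bash

python3 -m creep '[{"grip":1,"delta_pos":[0,0,-0.15],"rotation":[0,0,0]},{"grip":1,"delta_pos":[0,0,-0.4],"rotation":[0,0,0]},{"grip":1,"delta_pos":[0,0,-0.7],"rotation":[0,0,0]},{"grip":1,"delta_pos":[0,0,-0.95],"rotation":[0,0,0]},{"grip":1,"delta_pos":[0,0,-0.95],"rotation":[0,0,0]}]'
python3 -c "
from h import *
print(to(.7,-.0245,.21,-95.9,(.5429,.2628,.21,-95.9)))"
```

```text
clock: 16.4
tool_pos: [0.545, 0.2633, 0.2135]
orientation: [-179.7, 0.3, -95.9]
force: [1.2, 0.7, -0.3]
opening: 0.0239
gripper_force: 30.0
(array([ 2.696, -1.858,  0.   ]), -0.0)
```

```bash

python3 -m creep '[{"grip":1,"delta_pos":[0.2,-0.14,0],"rotation":[0,0,0]},{"grip":1,"delta_pos":[0.5,-0.34,0],"rotation":[0,0,0]},{"grip":1,"delta_pos":[0.9,-0.62,0],"rotation":[0,0,0]}]'
python3 -m creep '[{"grip":1,"delta_pos":[0.4,-0.28,0],"rotation":[0,0,0]},{"grip":1,"delta_pos":[0.9,-0.62,0],"rotation":[0,0,0]}]'
python3 -m creep '[{"grip":1,"delta_pos":[0.4,-0.28,0],"rotation":[0,0,0]},{"grip":1,"delta_pos":[0.7,-0.48,0],"rotation":[0,0,0]},{"grip":1,"delta_pos":[0.89,-0.615,0],"rotation":[0,0,0]},{"grip":1,"delta_pos":[0.89,-0.615,0],"rotation":[0,0,0]},{"grip":1,"delta_pos":[0.89,-0.615,0],"rotation":[0,0,0]}]'
python3 -c "
from h import *
print(to(.7,-.0245,.123,-95.9))"
```

```text
clock: 16.7
tool_pos: [0.5954, 0.1665, 0.2089]
orientation: [180.0, 0.0, -95.8]
force: [0.8, 0.6, -0.8]
opening: 0.0237
gripper_force: 30.0
clock: 16.9
tool_pos: [0.6434, 0.0783, 0.2087]
orientation: [180.0, 0.0, -95.9]
force: [1.2, 0.2, -0.4]
opening: 0.0238
gripper_force: 30.0
clock: 17.4
tool_pos: [0.6947, -0.0157, 0.2081]
orientation: [179.9, -0.0, -96.0]
force: [-1.1, 0.6, -1.6]
opening: 0.0237
gripper_force: 30.0
(array([ 0.082, -0.061,  0.851]), np.float64(-0.001))
```

```bash

python3 -m creep '[{"grip":1,"delta_pos":[0.082,-0.061,0],"rotation":[0,0,0]},{"grip":1,"delta_pos":[0.082,-0.061,0.3],"rotation":[0,0,0]},{"grip":1,"delta_pos":[0.082,-0.061,0.6],"rotation":[0,0,0]},{"grip":1,"delta_pos":[0.082,-0.061,0.8],"rotation":[0,0,0]},{"grip":1,"delta_pos":[0.082,-0.061,0.84],"rotation":[0,0,0]}]'
python3 -m creep '[{"grip":1,"delta_pos":[0,0,0],"rotation":[0,0,0]},{"grip":1,"delta_pos":[0,0,0.01],"rotation":[0,0,0]},{"grip":1,"delta_pos":[0,0,0.015],"rotation":[0,0,0]},{"grip":1,"delta_pos":[0,0,0.015],"rotation":[0,0,0]}]'
```

```text
clock: 17.9
tool_pos: [0.6987, -0.0233, 0.1222]
orientation: [179.7, -0.1, -95.9]
force: [-0.9, -0.2, -1.5]
opening: 0.0237
gripper_force: 30.0
clock: 18.3
tool_pos: [0.7009, -0.0237, 0.1248]
orientation: [-179.9, 0.0, -95.9]
force: [0.1, 0.5, -0.7]
opening: 0.0238
gripper_force: 30.0
```

```bash

python3 -m creep '[{"grip":1,"delta_pos":[0,0,0.015],"rotation":[0,0,0]},{"grip":1,"delta_pos":[0,0,0.03],"rotation":[0,0,0]},{"grip":1,"delta_pos":[0,0,0.042],"rotation":[0,0,0]},{"grip":1,"delta_pos":[0,0,0.042],"rotation":[0,0,0]},{"grip":1,"delta_pos":[0,0,0.042],"rotation":[0,0,0]}]'
python3 -m creep '[{"grip":1,"delta_pos":[0,0,0.004],"rotation":[0,0,0]},{"grip":1,"delta_pos":[0,0,0.008],"rotation":[0,0,0]},{"grip":1,"delta_pos":[0,0,0.008],"rotation":[0,0,0]},{"grip":1,"delta_pos":[0,0,0.008],"rotation":[0,0,0]}]'
```

```text
clock: 18.8
tool_pos: [0.7005, -0.0239, 0.1202]
orientation: [-180.0, -0.0, -95.9]
force: [-2.0, 0.9, 5.4]
opening: 0.0238
gripper_force: 30.0
clock: 19.2
tool_pos: [0.7005, -0.0239, 0.1202]
orientation: [-179.9, -0.0, -95.9]
force: [-3.7, 1.1, 9.5]
opening: 0.0239
gripper_force: 30.0
```

Contact at the original height. I ease off, release, lift and clear the area.

```bash

python3 -m creep '[{"grip":1,"delta_pos":[0,0,-0.008],"rotation":[0,0,0]},{"grip":0.9,"delta_pos":[0,0,-0.008],"rotation":[0,0,0]},{"grip":0.65,"delta_pos":[0,0,-0.008],"rotation":[0,0,0]},{"grip":0.4,"delta_pos":[0,0,-0.008],"rotation":[0,0,0]},{"grip":0,"delta_pos":[0,0,-0.008],"rotation":[0,0,0]}]'
python3 -m creep '[{"grip":0,"delta_pos":[0,0,0],"rotation":[0,0,0]},{"grip":0,"delta_pos":[0,0,0],"rotation":[0,0,0]},{"grip":0,"delta_pos":[0,0,0],"rotation":[0,0,0]},{"grip":0,"delta_pos":[0,0,0],"rotation":[0,0,0]},{"grip":0,"delta_pos":[0,0,0],"rotation":[0,0,0]}]'
python3 -m creep '[{"grip":0,"delta_pos":[0,0,-0.2],"rotation":[0,0,0]},{"grip":0,"delta_pos":[0,0,-0.5],"rotation":[0,0,0]},{"grip":0,"delta_pos":[0,0,-0.95],"rotation":[0,0,0]}]'
python3 -m creep '[{"grip":0,"delta_pos":[0.45,0.1,-0.2],"rotation":[0,0,0]},{"grip":0,"delta_pos":[0.95,0.3,-0.2],"rotation":[0,0,0]}]'
python3 -m creep '[{"grip":0,"delta_pos":[0.45,0.1,0],"rotation":[0,0,0]},{"grip":0,"delta_pos":[0.95,0.3,0],"rotation":[0,0,0]}]'
python3 -m creep '[{"grip":0,"delta_pos":[0.45,0.1,0],"rotation":[0,0,0]},{"grip":0,"delta_pos":[0.95,0.3,0],"rotation":[0,0,0]},{"grip":0,"delta_pos":[0.95,0.3,0],"rotation":[0,0,0]}]'
cat > chk.py <<'E'
from h import *
t=snap('top','top9');s=snap('side','side9');g=lambda a:cv2.cvtColor(np.ascontiguousarray(a),cv2.COLOR_RGB2GRAY)
A=np.load('pics/top0.npz')['c'];AS=np.load('pics/side0.npz')['c'];B6=np.load('pics/side6.npz')['c']
def m(n,a,b,y0,y1,x0,x1,w=12):
    r=cv2.matchTemplate(g(b[y0-w:y1+w,x0-w:x1+w]),g(a[y0:y1,x0:x1]),cv2.TM_CCOEFF_NORMED);_,v,_,l=cv2.minMaxLoc(r);print(n,round(v,3),l[0]-w,l[1]-w)
m('block top',A,t['color'],228,262,317,352);m('stirrer top',A,t['color'],120,158,320,362);m('stirrer side',AS,s['color'],202,250,335,362);m('jar',A,t['color'],280,310,202,235);m('bangle',A,t['color'],280,312,412,446)
m('trefoil',A,t['color'],115,140,237,265);m('cork',A,t['color'],120,145,388,420);m('hammer',A,t['color'],132,228,110,148);m('bowl side',B6,s['color'],198,222,243,290)
h=cv2.cvtColor(np.ascontiguousarray(t['color']),cv2.COLOR_RGB2HSV);k=((h[:,:,1]<70)&(h[:,:,2]>60)).astype('uint8');n,l,st,ce=cv2.connectedComponentsWithStats(k[160:270,170:300]);print([(st[i].tolist(),ce[i].round(1)) for i in range(1,n) if st[i][4]>50])
e=(h[:,:,2]>150)&(h[:,:,1]<50);n,l,st,ce=cv2.connectedComponentsWithStats(e[185:228,208:252].astype('uint8'));print('beads',[(st[i][4],(ce[i]+[208,185]).round(1).tolist()) for i in range(1,n)])
cv2.imwrite('pics/final.png',cv2.cvtColor(t['color'],cv2.COLOR_RGB2BGR))
E
python3 chk.py
```

```text
clock: 19.7
tool_pos: [0.7003, -0.0239, 0.119]
orientation: [180.0, -0.0, -95.9]
force: [0.9, -0.2, -0.1]
opening: 0.0417
gripper_force: 0.0
clock: 20.2
tool_pos: [0.7004, -0.0238, 0.1194]
orientation: [-180.0, 0.0, -95.9]
force: [0.8, -0.7, 0.4]
opening: 0.0813
gripper_force: 0.0
clock: 20.5
tool_pos: [0.6989, -0.0239, 0.2127]
orientation: [179.7, -0.1, -95.9]
force: [1.0, 0.5, -0.1]
opening: 0.0875
gripper_force: 0.0
clock: 20.7
tool_pos: [0.6649, -0.1117, 0.2386]
orientation: [-179.6, 0.0, -95.7]
force: [0.7, -0.8, -1.1]
opening: 0.0876
gripper_force: 0.0
clock: 20.9
tool_pos: [0.6245, -0.2009, 0.2348]
orientation: [-179.9, -0.0, -95.9]
force: [1.4, -0.9, -0.5]
opening: 0.0877
gripper_force: 0.0
clock: 21.2
tool_pos: [0.5825, -0.2953, 0.2346]
orientation: [180.0, -0.0, -96.2]
force: [0.2, 0.8, 0.4]
opening: 0.0877
gripper_force: 0.0
block top 0.999 0 0
stirrer top 0.921 0 1
stirrer side 0.615 -1 0
jar 0.999 0 0
bangle -0.012 -12 9
trefoil 0.999 0 0
cork 0.346 -3 -12
hammer 0.999 0 0
bowl side 0.979 0 0
[([32, 18, 57, 56, 2511], array([60.1, 45.4]))]
beads [(np.int32(23), [227.0, 200.4]), (np.int32(22), [235.7, 200.9]), (np.int32(22), [222.6, 207.6]), (np.int32(21), [231.0, 208.0]), (np.int32(22), [233.1, 215.7])]
```

```bash
python3 -c "
from h import *
g=lambda a:cv2.cvtColor(np.ascontiguousarray(a),cv2.COLOR_RGB2GRAY)
for n in ('top','side'):
    a=np.load(f'pics/{n}0.npz');b=np.load(f'pics/{n}9.npz')
    u=proj(a,[.703,-.0345,.125])[0];v=proj(b,[.7005,-.0239,.125])[0]
    x,y=u.round().astype(int);p=g(a['c'])[y-9:y+10,x-8:x+9]
    r=cv2.matchTemplate(g(b['c'])[y-25:y+26,x-25:x+26],p,cv2.TM_CCOEFF_NORMED);q=cv2.minMaxLoc(r)
    print(n,'expected shift',v-u,'found',q[3][0]-17,q[3][1]-16,round(q[1],3))
"
```

```text
top expected shift [-4.3  0.9] found 15 15 0.938
side expected shift [-2.2 -1.7] found 17 14 0.51
```

```bash
python3 -c "
from h import *
g=lambda a:cv2.cvtColor(np.ascontiguousarray(a),cv2.COLOR_RGB2GRAY)
a=np.load('pics/top0.npz');b=np.load('pics/top9.npz')
p=g(a['c'])[124:137,339:354]
r=cv2.matchTemplate(g(b['c'])[116:145,329:364],p,cv2.TM_CCOEFF_NORMED);q=cv2.minMaxLoc(r);print(q[1],q[3][0]-10,q[3][1]-8)
for c in (a,b): print(g(c['c'])[122:154:2,322:362:2])
"
python3 -m creep '[{"grip":0,"delta_pos":[0.45,0.4,0],"rotation":[0,0,0]},{"grip":0,"delta_pos":[0.95,0.6,0],"rotation":[0,0,0]},{"grip":0,"delta_pos":[0.95,0.6,0],"rotation":[0,0,0]}]'
python3 -m creep '[{"grip":0,"delta_pos":[0.45,0.3,0],"rotation":[0,0,0]},{"grip":0,"delta_pos":[0.95,0.6,0],"rotation":[0,0,0]},{"grip":0,"delta_pos":[0.95,0.6,0],"rotation":[0,0,0]}]'
python3 chk.py
```

```text
0.915783703327179 -4 2
[[135 134 134 136 136 136 136 137 136 136 137 138 137 136 137 137 136 136
  135 137]
 [130 131 130 130 131 130 131 132 133 132 128 130 132 133 132 134 135 134
  135 135]
 [132 133 133 133 133 133 133 133 133 126 123 125 128 126 120 133 137 138
  138 138]
 [136 136 135 135 134 135 134 134 132 108 119 131 131 124 114 128 133 134
  136 137]
 [133 134 133 131 117 104  99  98 101  80 117 132 126 121 112 126 130 130
  127 128]
 [129 132 127 101  72  65  64  62  64  70 120 126 121 122 115 129 131 131
  130 130]
 [130 120  81  66  64  64  63  63  64  63  79  79  82  91 112 133 134 134
  134 133]
 [127  96  62  64  65  63  66  70  70  56  46  46  48  68 123 133 132 132
  132 131]
 [120  70  60  63  64  62  65  74  67  50  47  46  47  89 130 131 132 131
  131 131]
 [107  60  61  63  65  62  67  73  65  55  49  49  47  80 122 130 131 131
  132 132]
 [ 86  57  62  64  64  62  68  69  62  54  49  50  43  61  99 125 127 129
  129 131]
 [ 83  57  61  64  61  62  65  62  58  53  51  50  42  60  82  95  97  98
  117 123]
 [ 94  56  62  62  61  62  66  60  52  46  46  43  45  70
[... 1602 characters left out ...]
63  65  84  88  89  88  87  88
   89  88]]
clock: 21.6
tool_pos: [0.5144, -0.3808, 0.2347]
orientation: [180.0, -0.0, -95.9]
force: [1.1, 0.2, 0.0]
opening: 0.0876
gripper_force: 0.0
clock: 21.9
tool_pos: [0.4448, -0.4694, 0.2344]
orientation: [180.0, -0.0, -96.0]
force: [0.8, 0.5, -0.9]
opening: 0.0876
gripper_force: 0.0
block top 0.999 0 0
stirrer top 0.922 0 1
stirrer side 0.494 11 6
jar 0.999 0 0
bangle 0.999 0 0
trefoil 0.999 0 0
cork 0.999 0 0
hammer 0.999 0 0
bowl side 0.979 0 0
[([32, 18, 57, 56, 2376], array([60.5, 45.8]))]
beads [(np.int32(7), [227.0, 200.3]), (np.int32(4), [235.5, 200.5]), (np.int32(4), [222.5, 207.5]), (np.int32(7), [231.0, 207.7]), (np.int32(6), [233.0, 215.5])]
```

Stirrer upright at the expected shift (−4,+2 px) on the stand, bystanders unmoved, bowl centred on the spot with all five beads. Handing in.

```bash
python3 -c "
from plant import ctrl
print(ctrl.close_job())"
```

```text
the job is handed in; nothing more can be done
None
```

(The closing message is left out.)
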